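Pack the camping cook set into its pot

TASK

Pack the camping cook set away for storage: stand the gas canister and the blue cup upright side by side on the bottom of the big pot, then stand the little stove upright in the cup, and last close the pot with its lid, sitting level and fully down all round. Set everything in gently rather than dropping it, leave the pot standing where it is, and do not disturb the lantern, the soap bottle and the wooden spoon.

Things in the scene. Friction and masses are not known exactly. Their poses are not given: they have to be found in the camera images.
- pot: Big open aluminium cooking pot, loose, upright: 200 mm outside, 192 mm inside diameter, straight 4 mm walls, 112 mm tall, inner floor 5 mm above its underside. Two thin orange wire handles lie folded flat on the outside (8 mm proud). About 0.7 kg. Origin: centre of its underside; z up. Holds canister and cup next to each other with about 36 mm to spare in all.
- lid: The pot's aluminium lid, lying right way up: flange 210 mm in diameter over a plug 176 mm in diameter, 8 mm deep, that drops into the pot's mouth with 8 mm to spare all round; the flange rests on the rim. Orange knob in the middle, 26 mm in diameter, from 15 to 41 mm above the underside. About 0.2 kg. Origin: centre of the plug's underside, 104 mm above the pot's origin when closed; z up.
- canister: Green gas canister with a white band, standing upright: 90 mm in diameter, shoulder at 44 to 62 mm, with a red round cap in the middle, 38 mm in diameter, from 62 to 86 mm above the underside, fixed firmly, to hold it by. About 0.2 kg. Origin: centre of its underside; z up.
- cup: Blue plastic cup without a handle, standing open end up: 66 mm outside diameter, straight sides, wall 3 mm, 72 mm tall, inner floor 4 mm above its underside. About 0.07 kg. Origin: centre of its underside; z up.
- stove: Small folded screw-on gas stove standing upright, 86 mm tall: round brass foot 34 mm in diameter, thin steel stem with folded wire arms, and on top a round steel burner head 42 mm in diameter from 60 to 86 mm above the underside, to hold it by. Standing in the cup its head stays above the cup's rim. About 0.12 kg. Origin: centre of its underside; z up.
- lantern: Bystander: yellow and white battery lantern, 80 mm in diameter, 145 mm tall with its wire handle. Origin: centre of its underside.
- soap: Bystander: green soap bottle with a white cap, 44 mm in diameter, 105 mm tall. Origin: centre of its underside.
- spoon: Bystander: wooden spoon 200 mm long, lying flat on the bench. Origin: on its underside, near its middle.
Not all that is in view belongs to the job. Of the things that look like the cup, take the one that is farthest from the robot's base at the start.

How it is judged:
By the outcome, as a careful person would: the job done as asked, in the order asked, and still so for the second after the job is handed in, with the robot touching nothing.
It also fails if it takes over 104 s, if anything falls off the work surface, if the arm or the gripper's body presses on something with over 40 N, if the wrist force passes 120 N, or if a joint passes its speed limit or range.

ROBOT

A 6-joint arm with a two-finger parallel gripper is mounted at the origin on the work surface. World frame = base frame: x ahead of the robot, y to its left, z up, the work surface at z = 0. Lengths are in m, angles in degrees, forces in N, time in s.
With the tool pointing down it reaches from about 0.4 to 0.825 m from the base axis. Payload 7 kg.
Tool frame: the origin (TCP) lies on the centre line of the jaws, within the pads' length; the fingertips stand ahead of it and the grasp point (between the pads) lies 11 mm behind it (arm.tcp_to_tips is the z of the fingertips in the tool frame, in m); z points along the fingers, y is the line along which they close (so a half turn about z gives the same grasp; the last joint's range is limited). The gripper opens to 85 mm and grips with 20 to 120 N. Pads are 22 mm wide; open, the fingers measure 114 mm over their backs; the gripper's body (76 mm by 85 mm) begins 54 mm behind the grasp point. The pads swing forward as they close: fully open they stand 13 mm farther back than shut.
Start: joints at [-50.873, 20.546, 0.682, 0, -70.136, -16.507], TCP at [0.26, -0.623, 0.239] pointing down, gripper open.
Joint ranges: [-176.03, 176.03], [-82.01, 121.73], [-58.28, 71.71], [-173.87, 95.51], [-174.79, -0.11], [-173.66, 173.66]. Speed limits (degrees/s): [136.94, 136.94, 172.46, 180, 180, 180].

INTERFACE

Orientations are given as [roll, pitch, yaw] about the fixed x, y, z axes, in that order (R = Rz(yaw) Ry(pitch) Rx(roll)).
In Python, from bench import arm gives the robot as it stands.
- The arm moves only by the shell command python3 -m pendant 'ROWS' [FORCE]. ROWS is JSON, a list of rows, each a list of 5 numbers: the closure, from -1 (fully open) to 1 (shut), then the shift along the tool's x, y, z in cm, then the turn about the tool's z in degrees. In form: [[gripper, x, y, z, twist], ...]. A call has 1 to 12 rows; each row is the pose to reach, as a shift and turn from the pose commanded when the call began, along the tool's axes at that moment; what a row does not reach only later rows make up. A row lasts 1/8 s, in which the tool goes at most 62.5 mm and 10.7 degrees, less where a joint would pass 70% of its speed; a pose out of reach is approached as far as the arm can. A call with a gripper value outside its range is refused whole. The fingers move at their own pace and stop on an object; FORCE is the grip in N (left out, the last holds). Time passes only in rows, so rows that repeat a pose let the fingers close. It gives the time, the measured TCP pose, the force, the opening and the grip force at its end, in the units of the state.
- arm.state(): the state, without advancing time (a new reading comes with each control period).
- arm.capture(name): name is "scene" or "top" or "wrist"; returns a dict with "image" (420x560x3 uint8, red, green, blue), "fx", "fy", "cx", "cy" (pixels), "k1" (the pictures are not rectified: a ray, as slopes to the right and down, at radius r is drawn at 1 + k1 r^2 times it, then the intrinsics apply), "rvec" (rotation vector, rad) and "tvec" (3), from world to camera coordinates, as OpenCV has them. Camera axes: x right, y down, z forward; pixel columns grow to the right and rows downward; lengths in m; the calibration is good to about 2 mm. A picture is of the moment at which its call begins. There is no depth.
- arm.close_job(): hands the job in; it is judged then, once.
The state is a dict: "time": time; "joint_pos": joint angles; "dq": joint speeds; "tau": joint torques, N m; "eef_pos": TCP position; "tcp_rot": TCP orientation; "wrist_force": force on the tool from outside, world axes, zero at the start; "torque": the same for the moment, N m; "finger_gap": finger opening in m; "gripper_force": force on a finger pad.
Only numpy, scipy, OpenCV 4.12 (cv2) and the standard library are available. Lean on these libraries where they do the work, as an engineer would, in place of code of your own. Each camera call takes 0.05 s, during which the arm holds its last target. There are 200 camera calls.

## Working session

There is one attempt and no reset: what is moved stays moved. The work goes in short steps, Python scripts to look and compute and a shell command to move; the robot and the scene stay as the last step left them, time stands still between calls to the robot, and variables do not carry over. Pictures are saved under pics/ and viewed, at most 14 in all, crops included, and the job is handed in when it is done.

```bash
mkdir -p pics; ls; cat > h.py <<'E'
import numpy as np, cv2
from bench import arm
def cap(n,f=None):
    c=arm.capture(n)
    if f: cv2.imwrite('pics/'+f,cv2.cvtColor(c['image'],cv2.COLOR_RGB2BGR))
    np.savez('%s.npz'%n,**{k:c[k] for k in c})
    return c
def K(c): return np.array([[c['fx'],0,c['cx']],[0,c['fy'],c['cy']],[0,0,1.]]),np.array([float(c['k1']),0,0,0])
def ray(c,u,v):
    k,d=K(c); p=cv2.undistortPoints(np.array([[[u,v]]],float),k,d)[0,0]
    R=cv2.Rodrigues(np.array(c['rvec'],float))[0]; t=np.array(c['tvec'],float).ravel()
    return -R.T@t, R.T@np.array([p[0],p[1],1])
def at(c,u,v,z):
    o,r=ray(c,u,v); return o+r*(z-o[2])/r[2]
def proj(c,P):
    k,d=K(c); return cv2.projectPoints(np.array(P,float).reshape(-1,3),np.array(c['rvec'],float),np.array(c['tvec'],float),k,d)[0][:,0]
def load(n): return dict(np.load('%s.npz'%n))
E
python3 - <<'E'
from h import *
for n in ('scene','top','wrist'):
    c=cap(n,n+'0.png'); print(n,ray(c,280,210), c['fx'],c['k1'])
a=[cv2.imread('pics/%s0.png'%n) for n in('scene','top')]
print(arm.tcp_to_tips, arm.state())
E
```

```text
pics
scene (array([1.60039302, 0.10004994, 0.83592957]), array([-0.80569234, -0.06868339, -0.58839924])) 423.06225777417814 -0.12833024304443874
top (array([ 1.77257519e-01, -5.66637912e-04,  1.74995340e+00]), array([ 0.1817649 ,  0.00652444, -0.98336076])) 529.9330095653066 -0.0675510261931471
wrist (array([ 0.19351929, -0.65037612,  0.3726404 ]), array([ 0.2691793 ,  0.10511953, -0.95745283])) 337.31716638975325 -0.07549967357677809
0.008 {'time': 0.15, 'joint_pos': array([-5.08721274e+01,  2.05816444e+01,  6.45240791e-01, -1.34753133e-02,
       -7.01355663e+01, -1.65047222e+01]), 'dq': array([ 0.04765021, -0.15274499,  0.25687357,  0.14118218, -0.01302793,
        0.06073641]), 'tau': array([ 1.14421087e-03, -5.83876526e+01,  2.93655413e+01,  6.94058463e+00,
       -4.25614009e-03,  1.71180284e-05]), 'eef_pos': array([ 0.25946035, -0.622757  ,  0.2385822 ]), 'tcp_rot': array([ 1.79927396e+02, -8.30059472e-03, -1.57381431e+02]), 'wrist_force': array([ 0.22523324, -0.68893113,  0.69494665]), 'torque': array([-0.03806971, -0.00752078,  0.04241152]), 'gripper_force': 0.0, 'finger_gap': 0.08506647933681191}
```

View pics/top0.png

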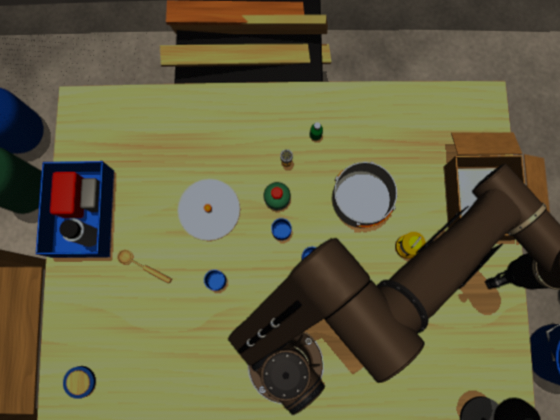

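View pics/scene0.png

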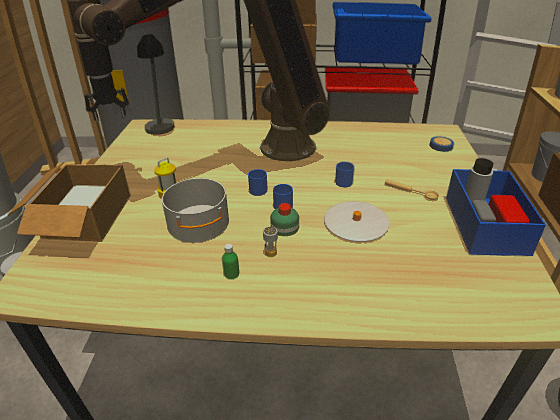

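Top view, +x up and +y left: pot (364,194), lid (209,209), canister (277,195), stove (286,157), soap (316,131), lantern (410,245), spoon (145,265). Three things could be the cup: (282,229), (310,256) and (215,281). The one at (282,229) looks farthest from the base at (286,372), so I'll check it in a crop.

```bash
python3 - <<'E'
from h import *
a=cv2.imread('pics/top0.png')[115:300,170:440]; cv2.imwrite('pics/topc.png',cv2.resize(a,None,fx=2.96,fy=2.96,interpolation=cv2.INTER_CUBIC))
c=load('top')
for n,u,v,z in [('cupA',282,229,.072),('cupB',310,256,.072),('cupC',215,281,.072),('pot',365,193,.112),('lidknob',208,208.5,.041),('can',277,194,.086),('stove',286.5,156,.086),('soap',316,129,.1)]:
    p=at(c,u,v,z); print(n,p.round(4),np.hypot(p[0],p[1]).round(3))
E
```

```text
cupA [0.4255 0.0048 0.072 ] 0.426
cupB [ 0.338  -0.0829  0.072 ] 0.348
cupC [0.2627 0.2177 0.072 ] 0.341
pot [ 0.5314 -0.2594  0.112 ] 0.591
lidknob [0.5011 0.2473 0.041 ] 0.559
can [0.5372 0.0195 0.086 ] 0.538
stove [ 0.6635 -0.0126  0.086 ] 0.664
soap [ 0.7498 -0.1101  0.1   ] 0.758
```

View pics/topc.png

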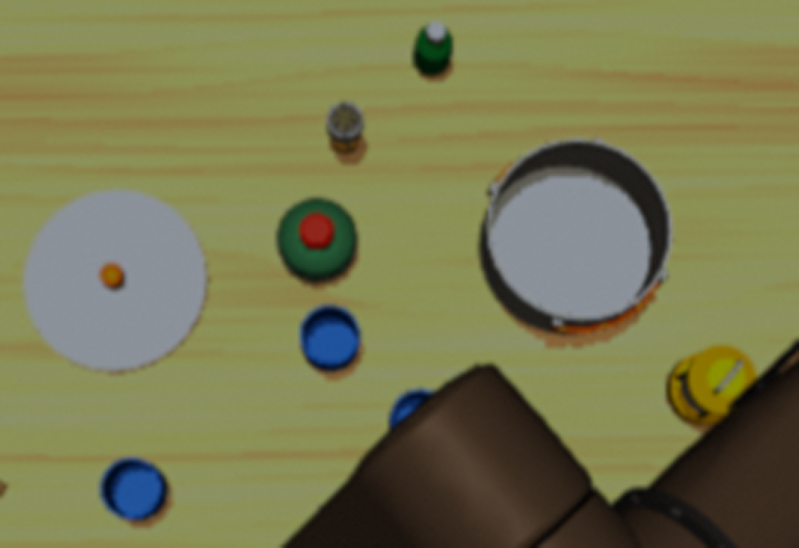

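The crop confirms it. Cup A at crop (331,337) is at radius 0.426 m, against 0.348 and 0.341 for the other two, so it is the one to take. The canister cap is at crop (317,230), the pot rim is centred at (576,235) and the lid knob is at (112,276). Next I'll hover above the canister.

```bash
cat >> h.py <<'E'
def to(x,y,z,yaw=None):
    s=arm.state(); p=s['eef_pos']; R=cv2.Rodrigues(np.zeros(3))[0]
    from scipy.spatial.transform import Rotation as Ro
    R=Ro.from_euler('xyz',s['tcp_rot'],degrees=True).as_matrix()
    d=R.T@(np.array([x,y,z])-p)*100
    tw=0 if yaw is None else -((yaw-s['tcp_rot'][2]+180)%360-180)
    print('at',p.round(4),s['tcp_rot'].round(2),'shift cm',d.round(2),'twist',round(tw,1))
E
python3 -m pendant '[[-1,-50.3,48.6,2,22.6],[-1,-50.3,48.6,2,22.6],[-1,-50.3,48.6,2,22.6],[-1,-50.3,48.6,2,22.6],[-1,-50.3,48.6,2,22.6],[-1,-50.3,48.6,2,22.6],[-1,-50.3,48.6,2,22.6],[-1,-50.3,48.6,2,22.6],[-1,-50.3,48.6,2,22.6],[-1,-50.3,48.6,2,22.6],[-1,-50.3,48.6,2,22.6],[-1,-50.3,48.6,2,22.6]]' 40
python3 -m pendant '[[-1,0,0,0,0],[-1,0,0,0,0],[-1,0,0,0,0]]'
python3 - <<'E'
from h import *
cap('wrist','w1.png'); cap('top','t1.png'); to(.537,.0195,.22,180)
E
```

```text
time: 1.65
eef_pos: [0.5378, 0.022, 0.2188]
tcp_rot: [-180.0, -0.0, -179.8]
wrist_force: [0.4, 0.3, 0.5]
finger_gap: 0.0851
gripper_force: 0.0
time: 2.02
eef_pos: [0.5366, 0.0179, 0.2195]
tcp_rot: [180.0, 0.0, 179.9]
wrist_force: [-0.4, 1.2, -0.6]
finger_gap: 0.0856
gripper_force: 0.0
at [0.5367 0.0181 0.2196] [1.7999e+02 2.0000e-02 1.7995e+02] shift cm [-0.03  0.14 -0.04] twist -0.1
```

View pics/w1.png

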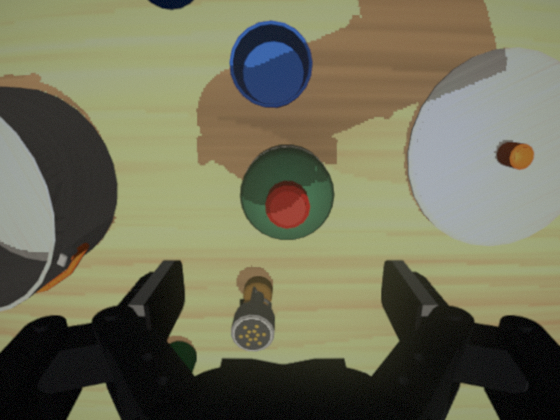

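The wrist view shows the cap at (288,205), the cup rim at (271,64), the stove head at (253,332) and the knob top at (521,155). The pot's right edge is at (117,190).

```bash
python3 - <<'E'
from h import *
c=load('wrist')
for n,u,v,z in [('cap',288,205,.086),('cup',271,64,.072),('stove',253,332,.086),('knob',521,155,.041),('can body',287,192,.05)]:
    print(n,at(c,u,v,z).round(4))
t=load('top')
# pot: fit rim ellipse by hand points in top crop (outer rim)
pts=[(481,240),(670,225),(590,140),(520,157),(655,180),(500,300),(555,330),(640,305)]
P=np.array([at(t,170+a/2.96,115+b/2.96,.112)[:2] for a,b in pts])
from scipy.optimize import least_squares
r=least_squares(lambda q:np.hypot(*(P-q[:2]).T)-q[2],[.53,-.26,.1]);print(r.x,r.fun.round(4))
to(.537,.0195,.074,180)
E
```

```text
cap [0.5417 0.0218 0.086 ]
cup [0.4306 0.0084 0.072 ]
stove [ 0.6655 -0.0106  0.086 ]
knob [0.5047 0.2473 0.041 ]
can body [0.5395 0.0214 0.05  ]
[ 0.52746057 -0.25698103  0.10449866] [-0.0035 -0.0015  0.0019 -0.0017  0.0023  0.0038  0.0015 -0.0028]
at [0.5367 0.0181 0.2196] [1.7999e+02 2.0000e-02 1.7995e+02] shift cm [-0.02  0.14 14.56] twist -0.1
```

```bash
python3 -m pendant '[[-1,-0.3,0.3,5,0],[-1,-0.3,0.3,9,0],[-1,-0.3,0.3,12,0],[-1,-0.3,0.3,14,0],[-1,-0.3,0.3,14.6,0],[-1,-0.3,0.3,14.6,0],[1,-0.3,0.3,14.6,0],[1,-0.3,0.3,14.6,0],[1,-0.3,0.3,14.6,0],[1,-0.3,0.3,14.6,0],[1,-0.3,0.3,14.6,0],[1,-0.3,0.3,14.6,0]]' 40
python3 -c "
from h import *
print(arm.state()['wrist_force']);to(.54,.021,.22,180)"
```

```text
time: 3.62
eef_pos: [0.5403, 0.0221, 0.0741]
tcp_rot: [180.0, 0.1, -180.0]
wrist_force: [-0.7, -1.1, 5.6]
finger_gap: 0.0365
gripper_force: 39.8
[-0.74823746 -1.09375219  5.58735666]
at [0.5403 0.0221 0.0741] [ 1.7999e+02  6.0000e-02 -1.7997e+02] shift cm [  0.02  -0.11 -14.59] twist 0.0
```

```bash
python3 -m pendant '[[1,0,0,-2,0],[1,0,0,-7,0],[1,0,0,-12,0],[1,0,0,-14.5,0],[1,1.5,-5,-14.5,0],[1,3,-11,-14.5,0],[1,4.5,-17,-14.5,0],[1,5.7,-23,-14.5,0],[1,5.7,-26,-14.5,0],[1,5.7,-28,-14.5,0],[1,5.7,-28,-14.5,0],[1,5.7,-28,-14.5,0]]'
python3 -c "
from h import *
cap('wrist','w2.png');cap('top','t2.png');to(.483,-.258,.22,180)"
```

```text
time: 5.12
eef_pos: [0.4828, -0.2576, 0.218]
tcp_rot: [180.0, -0.0, -180.0]
wrist_force: [-0.2, -0.5, -1.8]
finger_gap: 0.0363
gripper_force: 40.9
at [ 0.4831 -0.2572  0.2183] [ 1.7999e+02 -1.0000e-02 -1.7993e+02] shift cm [ 0.01 -0.08 -0.17] twist 0.1
```

View pics/w2.png

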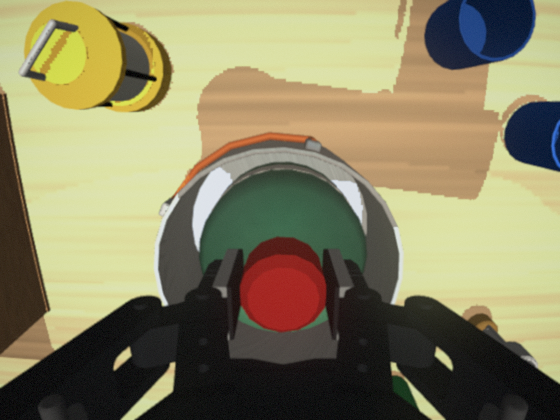

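The canister hangs over the pot with its cap at (284,290). The pot rim arc runs from (158,255) over (280,150) to (402,260). I'll overlay the model rim to pin the pot's centre.

```bash
python3 - <<'E'
from h import *
a=np.linspace(0,2*np.pi,121)
out=[]
for n,f,(x0,x1,y0,y1),s in [('wrist','w2.png',(140,420,120,320),1.42),('top','t1.png',(320,410,150,240),4.4)]:
    c=load('wrist') if n=='wrist' else load('top'); im=cv2.imread('pics/'+f)[y0:y1,x0:x1]; S=s*2 if n=='wrist' else s
    im=cv2.resize(im,None,fx=S,fy=S,interpolation=cv2.INTER_CUBIC)
    for col,(x,y) in [((0,0,255),(.5300,-.2580))]:
      for r,z in[(.100,.112),(.096,.112),(.096,.005)]:
        p=proj(c,np.c_[x+r*np.cos(a),y+r*np.sin(a),0*a+z]); p=((p-[x0,y0]+.5)*S-.5)
        cv2.polylines(im,[np.round(p).astype(int)],True,col if z>.1 else (255,0,255),1)
    cv2.imwrite('pics/ov_%s.png'%n,im); print(im.shape)
b=cv2.imread('pics/ov_wrist.png');
cv2.imwrite('pics/ov_wrist.png',b[:,:800])
E
```

```text
(568, 795, 3)
(396, 396, 3)
```

View pics/ov_wrist.png

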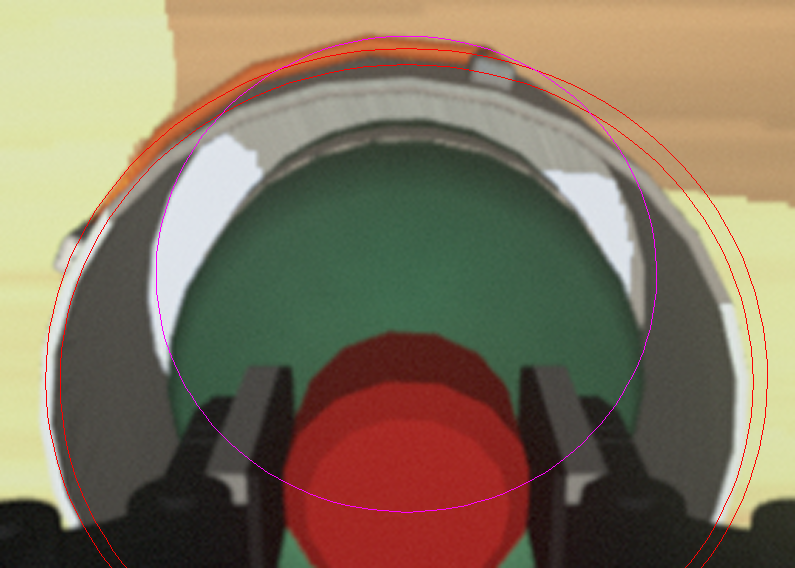

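```bash
python3 - <<'E'
from h import *
from scipy.optimize import least_squares
c=load('wrist')
pts=[(43,400),(105,212),(400,78),(690,195),(728,300),(747,400),(715,522),(66,522)]
for z in (.112,.108,.104):
    P=np.array([at(c,140+(a+.5)/2.84-.5,120+(b+.5)/2.84-.5,z)[:2] for a,b in pts])
    r=least_squares(lambda q:np.hypot(*(P-q[:2]).T)-q[2],[.53,-.26,.1]);print(z,r.x.round(4),r.fun.round(4))
E
```

```text
0.112 [ 0.5344 -0.2613  0.0984] [-0.0005 -0.0006 -0.0014  0.0036 -0.0011 -0.0002 -0.0011  0.0014]
0.108 [ 0.5364 -0.2613  0.1   ] [-0.0005 -0.0006 -0.0014  0.0036 -0.0011 -0.0003 -0.0012  0.0014]
0.104 [ 0.5385 -0.2614  0.1017] [-0.0005 -0.0006 -0.0015  0.0037 -0.0011 -0.0003 -0.0012  0.0015]
```

View pics/ov_top.png

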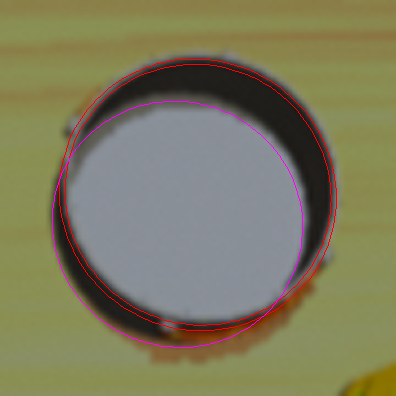

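Pot centre in the wrist view is (0.534, -0.261). The canister will go at (0.489, -0.261) and the cup at about (0.589, -0.261).

```bash
python3 -m pendant '[[1,-0.6,-0.4,0,0],[1,-0.6,-0.4,4,0],[1,-0.6,-0.4,8,0],[1,-0.6,-0.4,11,0],[1,-0.6,-0.4,12.8,0],[1,-0.6,-0.4,13.3,0],[1,-0.6,-0.4,13.6,0],[1,-0.6,-0.4,13.7,0],[1,-0.6,-0.4,13.7,0]]'
python3 -m pendant '[[1,0,0,0.1,0],[1,0,0,0.2,0],[1,0,0,0.2,0]]'
```

```text
time: 6.35
eef_pos: [0.4895, -0.262, 0.082]
tcp_rot: [-180.0, 0.1, -180.0]
wrist_force: [0.2, 0.5, -2.2]
finger_gap: 0.0363
gripper_force: 40.9
time: 6.72
eef_pos: [0.4891, -0.262, 0.0794]
tcp_rot: [-180.0, 0.0, -180.0]
wrist_force: [-0.5, 0.2, -2.1]
finger_gap: 0.0366
gripper_force: 41.0
```

```bash
python3 -m pendant '[[1,0,0,0.1,0],[1,0,0,0.1,0],[1,0,0,0.1,0]]'; python3 -m pendant '[[1,0,0,0.1,0],[1,0,0,0.1,0],[1,0,0,0.1,0]]'
```

```text
time: 7.1
eef_pos: [0.4892, -0.2622, 0.0792]
tcp_rot: [-180.0, 0.0, -180.0]
wrist_force: [-2.3, -1.1, 6.0]
finger_gap: 0.0364
gripper_force: 41.7
time: 7.48
eef_pos: [0.4892, -0.2624, 0.079]
tcp_rot: [-180.0, 0.0, -180.0]
wrist_force: [-5.6, 1.1, 13.9]
finger_gap: 0.0366
gripper_force: 42.5
```

```bash
python3 -m pendant '[[1,0,0,-0.1,0],[0.4,0,0,-0.1,0],[0,0,0,-0.1,0],[-1,0,0,-0.1,0],[-1,0,0,-0.1,0],[-1,0,0,-0.1,0],[-1,0,0,-2,0],[-1,0,0,-6,0],[-1,0,0,-12,0],[-1,0,0,-13,0]]'
python3 -m pendant '[[-1,5.9,27,-1,0],[-1,5.9,27,-1,0],[-1,5.9,27,-1,0],[-1,5.9,27,-1,0],[-1,5.9,27,-1,0],[-1,5.9,27,-1,0],[-1,5.9,27,-1,0],[-1,5.9,27,-1,0],[-1,5.9,27,-1,0]]'
python3 -c "
from h import *
cap('wrist','w3.png');cap('top','t3.png');to(.4305,.0083,.055,180)
a=np.hstack([cv2.imread('pics/w3.png')[:,80:480],cv2.resize(cv2.imread('pics/t3.png')[140:245,310:410],(400,420))]);cv2.imwrite('pics/m3.png',a)"
```

```text
time: 8.72
eef_pos: [0.4912, -0.2627, 0.2119]
tcp_rot: [-179.9, 0.4, -179.9]
wrist_force: [0.0, -0.3, -1.6]
finger_gap: 0.0856
gripper_force: 0.0
time: 9.85
eef_pos: [0.43, 0.0072, 0.2171]
tcp_rot: [-180.0, -0.0, 179.9]
wrist_force: [-0.3, -0.2, -0.6]
finger_gap: 0.0856
gripper_force: 0.0
at [0.43   0.0074 0.2172] [-1.7999e+02 -2.0000e-02  1.7995e+02] shift cm [-0.05  0.09 16.22] twist -0.1
```

View pics/m3.png

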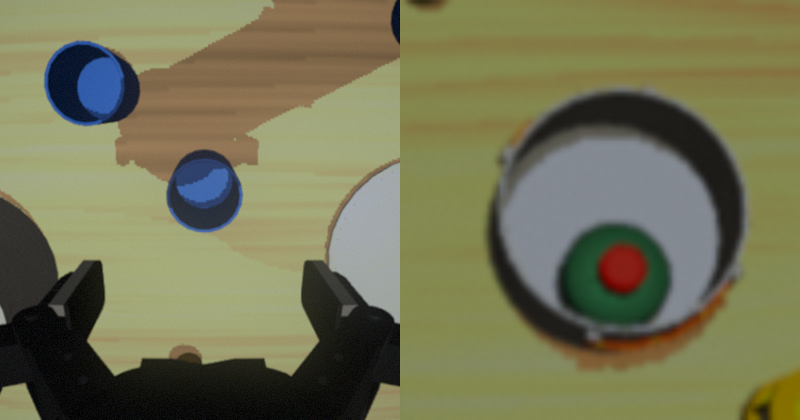

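The canister stands upright on the pot floor at the near side. The cup rim is at full-image (284,194).

```bash
python3 -c "
from h import *
c=load('wrist');print(at(c,284.5,194,.072));t=load('top')
print('cap in pot',at(t,310+(623-400)/4,140+267/4,.091))
to(.4305,.0083,.055,180)"
```

```text
[0.42859757 0.00828505 0.072     ]
cap in pot [ 0.49102921 -0.2633063   0.091     ]
at [0.43   0.0074 0.2172] [-1.7999e+02 -2.0000e-02  1.7995e+02] shift cm [-0.05  0.09 16.22] twist -0.1
```

```bash
python3 -m pendant '[[-1,0,0.1,5,0],[-1,0,0.1,10,0],[-1,0,0.1,13.5,0],[-1,0,0.1,15.5,0],[-1,0,0.1,16.2,0],[-1,0,0.1,16.2,0],[1,0,0.1,16.2,0],[1,0,0.1,16.2,0],[1,0,0.1,16.2,0],[1,0,0.1,16.2,0],[1,0,0.1,16.2,0]]' 25
python3 -c "
from h import *
to(.589,-.261,.22,180)"
```

```text
time: 11.32
eef_pos: [0.4307, 0.0092, 0.0565]
tcp_rot: [180.0, 0.1, -180.0]
wrist_force: [-1.9, -0.4, 6.5]
finger_gap: 0.0662
gripper_force: 26.7
at [0.4307 0.0092 0.0565] [ 1.7996e+02  1.1000e-01 -1.7996e+02] shift cm [-15.85 -27.02 -16.34] twist 0.0
```

```bash
python3 -m pendant '[[1,0,0,-2,0],[1,0,0,-7,0],[1,0,0,-12,0],[1,0,0,-16,0],[1,-3,-5,-16,0],[1,-7,-11,-16,0],[1,-10,-17,-16,0],[1,-13,-22,-16,0],[1,-15.8,-27,-16,0],[1,-15.8,-27,-16,0],[1,-15.8,-27,-16,0],[1,-15.8,-27,-16,0]]'
python3 -c "
from h import *
cap('wrist','w4.png');to(.589,-.261,.0615,180)"
```

```text
time: 12.82
eef_pos: [0.5877, -0.26, 0.2159]
tcp_rot: [180.0, 0.0, -179.9]
wrist_force: [0.2, -0.3, -0.4]
finger_gap: 0.0658
gripper_force: 28.6
at [ 0.5878 -0.2599  0.2161] [ 1.8000e+02  5.0000e-02 -1.7991e+02] shift cm [-0.1  -0.11 15.46] twist 0.1
```

View pics/w4.png

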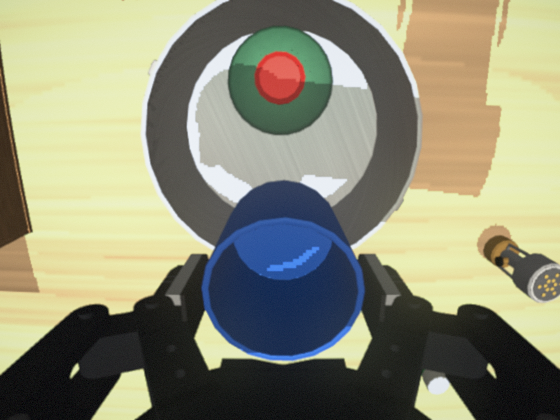

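The cup is held upright. The canister cap is at (280,77), and the pot's outer rim is at left (144,120) and right (419,120).

```bash
python3 - <<'E'
from h import *
from scipy.optimize import least_squares
c=load('wrist')
print('cap',at(c,280,77,.091), 'stove',at(c,545,282,.086))
im=c['image'].astype(int); 
P=np.array([at(c,u,v,.112)[:2] for u,v in [(144,120),(419,120),(213,250),(162,60),(405,60),(186,220)]])
r=least_squares(lambda q:np.hypot(*(P-q[:2]).T)-q[2],[.53,-.26,.1]);print(r.x.round(4),r.fun.round(4))
E
```

```text
cap [ 0.49356747 -0.26249848  0.091     ] stove [ 0.66586317 -0.01725619  0.086     ]
[ 0.5366 -0.2605  0.0967] [ 0.0009 -0.0009  0.0026 -0.0002  0.0007 -0.003 ]
```

```bash
python3 -m pendant '[[1,-0.1,-0.1,5,0],[1,-0.1,-0.1,9,0],[1,-0.1,-0.1,12,0],[1,-0.1,-0.1,14,0],[1,-0.1,-0.1,14.8,0],[1,-0.1,-0.1,15,0],[1,-0.1,-0.1,15.2,0],[1,-0.1,-0.1,15.2,0],[1,-0.1,-0.1,15.2,0]]'
python3 -m pendant '[[1,0,0,0.1,0],[1,0,0,0.1,0],[1,0,0,0.1,0]]'
python3 -m pendant '[[1,0,0,0.1,0],[1,0,0,0.1,0],[1,0,0,0.1,0]]'
```

```text
time: 14.0
eef_pos: [0.5893, -0.2621, 0.0639]
tcp_rot: [-180.0, 0.0, -180.0]
wrist_force: [0.7, 0.2, -1.0]
finger_gap: 0.0656
gripper_force: 28.6
time: 14.38
eef_pos: [0.589, -0.262, 0.0622]
tcp_rot: [-180.0, -0.0, -180.0]
wrist_force: [0.0, 0.1, -1.1]
finger_gap: 0.0659
gripper_force: 28.6
time: 14.75
eef_pos: [0.5892, -0.262, 0.0616]
tcp_rot: [-180.0, 0.0, -180.0]
wrist_force: [-1.3, 0.1, 3.0]
finger_gap: 0.0658
gripper_force: 28.9
```

```bash
python3 -m pendant '[[0,0,0,0,0],[-0.6,0,0,0,0],[-1,0,0,0,0],[-1,0,0,0,0],[-1,0,0,0,0],[-1,0,0,-1,0],[-1,0,0,-3,0],[-1,0,0,-8,0],[-1,0,0,-13,0],[-1,0,0,-15,0]]'
python3 -m pendant '[[-1,-7.7,25,-0.5,0],[-1,-7.7,25,-0.5,0],[-1,-7.7,25,-0.5,0],[-1,-7.7,25,-0.5,0],[-1,-7.7,25,-0.5,0],[-1,-7.7,25,-0.5,0],[-1,-7.7,25,-0.5,0],[-1,-7.7,25,-0.5,0]]'
python3 -c "
from h import *
cap('wrist','w5.png');cap('top','t5.png');to(.6655,-.0106,.078,180)
a=np.hstack([cv2.imread('pics/w5.png')[:,80:480],cv2.resize(cv2.imread('pics/t5.png')[140:245,310:410],(400,420))]);cv2.imwrite('pics/m5.png',a)"
```

```text
time: 16.0
eef_pos: [0.5904, -0.2624, 0.2161]
tcp_rot: [-179.9, 0.3, -180.0]
wrist_force: [0.7, -0.4, -0.9]
finger_gap: 0.0855
gripper_force: 0.0
time: 17.0
eef_pos: [0.6657, -0.0134, 0.2166]
tcp_rot: [-180.0, 0.0, 179.9]
wrist_force: [0.2, -1.0, 0.1]
finger_gap: 0.0855
gripper_force: 0.0
at [ 0.6658 -0.0131  0.2165] [1.8000e+02 1.0000e-02 1.7993e+02] shift cm [ 0.03  0.25 13.85] twist -0.1
```

View pics/m5.png

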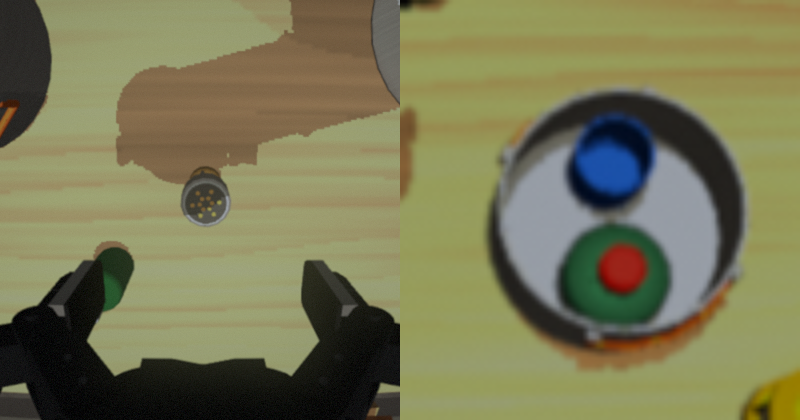

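Cup and canister stand upright side by side in the pot. The stove head is at full-image (285,202), and the soap bottle is clear of the fingers.

```bash
python3 -c "
from h import *
c=load('wrist');p=at(c,285.5,202.5,.086);print(p);to(p[0],p[1],.078,180)
t=load('top');print('cup in pot rim',at(t,310+(612-400)/4,140+160/4,.077))"
```

```text
[ 0.66782746 -0.01158827  0.086     ]
at [ 0.6658 -0.0131  0.2165] [1.8000e+02 1.0000e-02 1.7993e+02] shift cm [-0.2   0.15 13.85] twist -0.1
cup in pot rim [ 0.58225896 -0.26024529  0.077     ]
```

```bash
python3 -m pendant '[[-1,-0.2,0.15,5,0],[-1,-0.2,0.15,9,0],[-1,-0.2,0.15,12,0],[-1,-0.2,0.15,13.5,0],[-1,-0.2,0.15,13.9,0],[-1,-0.2,0.15,13.9,0],[1,-0.2,0.15,13.9,0],[1,-0.2,0.15,13.9,0],[1,-0.2,0.15,13.9,0],[1,-0.2,0.15,13.9,0],[1,-0.2,0.15,13.9,0],[1,-0.2,0.15,13.9,0]]' 40
python3 -c "
from h import *
to(.589,-.262,.22,180)"
```

```text
time: 18.6
eef_pos: [0.6687, -0.0104, 0.0784]
tcp_rot: [180.0, 0.1, -180.0]
wrist_force: [-0.4, -0.0, 6.8]
finger_gap: 0.0404
gripper_force: 40.6
at [ 0.6687 -0.0104  0.0784] [ 1.8000e+02  1.0000e-01 -1.7996e+02] shift cm [  7.96 -25.16 -14.18] twist 0.0
```

```bash
python3 -m pendant '[[1,0,0,-2,0],[1,0,0,-7,0],[1,0,0,-12,0],[1,0,0,-14.5,0],[1,1,-6,-14.5,0],[1,1.5,-12,-14.5,0],[1,2.5,-18,-14.5,0],[1,2.9,-23,-14.5,0],[1,2.9,-25.2,-14.5,0],[1,2.9,-25.2,-14.5,0],[1,2.9,-25.2,-14.5,0],[1,2.9,-25.2,-14.5,0]]'
python3 -c "
from h import *
cap('wrist','w6.png');to(.589,-.262,.0835,180)"
```

```text
time: 20.1
eef_pos: [0.6394, -0.2612, 0.2223]
tcp_rot: [180.0, -0.0, -179.9]
wrist_force: [-0.6, 0.6, -1.4]
finger_gap: 0.0398
gripper_force: 41.0
at [ 0.6394 -0.2612  0.2224] [ 1.7999e+02  1.0000e-02 -1.7989e+02] shift cm [ 5.04 -0.07 13.89] twist 0.1
```

View pics/w6.png

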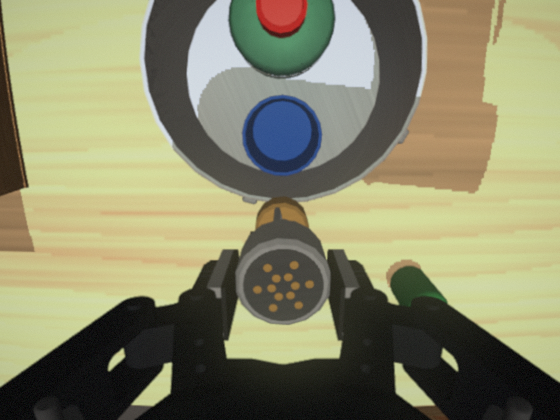

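The cup rim is centred at (282,135). The stove is held straight, with its head at (284,284) and its foot at about (282,213).

```bash
python3 -c "
from h import *
c=load('wrist');p=at(c,282,135,.077);print('cup',p,'head',at(c,284,283,.230),'canister',at(c,281,8,.091))
print('cup model px',proj(c,[p+np.array([.033*np.cos(a),.033*np.sin(a),0]) for a in np.arange(4)*np.pi/2]).round(0).tolist())
print('stove foot bottom px',proj(c,[[.6394-.017,-.2612,.144],[.6394+.002-.017,-.2612,.144]]).round(1).tolist())
to(p[0],p[1],.0874,180)"
```

```text
cup [ 0.58845287 -0.26221272  0.077     ] head [ 0.63815178 -0.26109749  0.23      ] canister [ 0.49680247 -0.26300737  0.091     ]
cup model px [[282.0, 175.0], [322.0, 135.0], [282.0, 93.0], [242.0, 135.0]]
stove foot bottom px [[283.4, 195.7], [283.3, 198.7]]
at [ 0.6394 -0.2612  0.2224] [ 1.7999e+02  1.0000e-02 -1.7989e+02] shift cm [ 5.1 -0.1 13.5] twist 0.1
```

```bash
python3 -m pendant '[[1,5,-0.1,0,0],[1,5,-0.1,0,0],[1,5,-0.1,3,0],[1,5,-0.1,6,0],[1,5,-0.1,9,0],[1,5,-0.1,11.5,0],[1,5,-0.1,12.7,0],[1,5,-0.1,13,0],[1,5,-0.1,13.2,0],[1,5,-0.1,13.2,0],[1,5,-0.1,13.2,0]]'
python3 -m pendant '[[1,0,0,0.1,0],[1,0,0,0.1,0],[1,0,0,0.1,0]]'
python3 -m pendant '[[1,0,0,0.1,0],[1,0,0,0.1,0],[1,0,0,0.1,0]]'
```

```text
time: 21.52
eef_pos: [0.5894, -0.2636, 0.0911]
tcp_rot: [-180.0, 0.1, -180.0]
wrist_force: [0.0, -0.7, -1.1]
finger_gap: 0.0398
gripper_force: 40.9
time: 21.9
eef_pos: [0.5891, -0.2635, 0.0893]
tcp_rot: [-180.0, -0.0, -180.0]
wrist_force: [0.3, -0.6, -2.1]
finger_gap: 0.0406
gripper_force: 40.9
time: 22.28
eef_pos: [0.5891, -0.2635, 0.0883]
tcp_rot: [180.0, -0.0, -180.0]
wrist_force: [-0.7, -0.5, -1.1]
finger_gap: 0.0401
gripper_force: 40.9
```

```bash
python3 -m pendant '[[1,0,0,0.1,0],[1,0,0,0.1,0],[1,0,0,0.1,0]]'
python3 -m pendant '[[1,0,0,0.05,0],[1,0,0,0.05,0],[1,0,0,0.05,0]]'
```

```text
time: 22.65
eef_pos: [0.5892, -0.2635, 0.0875]
tcp_rot: [-180.0, 0.0, -180.0]
wrist_force: [0.3, -0.3, 0.4]
finger_gap: 0.0401
gripper_force: 41.1
time: 23.02
eef_pos: [0.5894, -0.2636, 0.0874]
tcp_rot: [-180.0, 0.1, -180.0]
wrist_force: [-0.9, -0.3, 5.8]
finger_gap: 0.0397
gripper_force: 41.5
```

```bash
python3 -m pendant '[[0.4,0,0,0,0],[0,0,0,0,0],[-1,0,0,0,0],[-1,0,0,0,0],[-1,0,0,0,0],[-1,0,0,-1,0],[-1,0,0,-4,0],[-1,0,0,-9,0],[-1,0,0,-12,0],[-1,0,0,-12,0]]'
python3 -m pendant '[[-1,8.5,51,0,0],[-1,8.5,51,0,0],[-1,8.5,51,0,0],[-1,8.5,51,0,0],[-1,8.5,51,0,0],[-1,8.5,51,0,0],[-1,8.5,51,0,0],[-1,8.5,51,0,0],[-1,8.5,51,0,0],[-1,8.5,51,0,0],[-1,8.5,51,0,0],[-1,8.5,51,0,0]]'
python3 -c "
from h import *
cap('wrist','w7.png');cap('top','t7.png');to(.5047,.2473,.0274,180)
a=np.hstack([cv2.imread('pics/w7.png')[:,80:480],cv2.resize(cv2.imread('pics/t7.png')[140:245,310:410],(400,420))]);cv2.imwrite('pics/m7.png',a)"
```

```text
time: 24.28
eef_pos: [0.5906, -0.2639, 0.211]
tcp_rot: [-179.9, 0.4, -180.0]
wrist_force: [0.1, 0.3, -0.1]
finger_gap: 0.0851
gripper_force: 0.0
time: 25.78
eef_pos: [0.5041, 0.2453, 0.2068]
tcp_rot: [-180.0, -0.0, 179.9]
wrist_force: [0.0, 0.1, 0.3]
finger_gap: 0.0856
gripper_force: 0.0
at [0.5042 0.2455 0.2069] [179.99   0.   179.94] shift cm [-0.05  0.18 17.95] twist -0.1
```

View pics/m7.png

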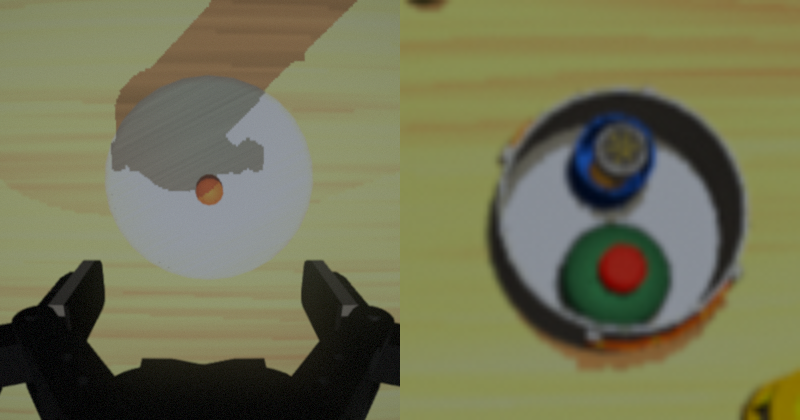

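The stove stands in the cup. The knob top is at full-image (289,190).

```bash
python3 -c "
from h import *
c=load('wrist');p=at(c,289,190,.041);print(p);to(p[0],p[1],.029,180)"
```

```text
[0.50416447 0.25055621 0.041     ]
at [0.5042 0.2455 0.2069] [179.99   0.   179.94] shift cm [ 0.    0.5  17.79] twist -0.1
```

```bash
python3 -m pendant '[[-1,0,0.4,6,0],[-1,0,0.4,11,0],[-1,0,0.4,15,0],[-1,0,0.4,17,0],[-1,0,0.4,17.8,0],[-1,0,0.4,17.8,0],[1,0,0.4,17.8,0],[1,0,0.4,17.8,0],[1,0,0.4,17.8,0],[1,0,0.4,17.8,0],[1,0,0.4,17.8,0],[1,0,0.4,17.8,0]]' 60
python3 -m pendant '[[1,0,0,0,0],[1,0,0,0,0]]'
python3 -c "
from h import *
to(.5355,-.261,.2,180)"
```

```text
time: 27.38
eef_pos: [0.5042, 0.2508, 0.0296]
tcp_rot: [180.0, 0.1, -180.0]
wrist_force: [-1.4, 0.8, 5.4]
finger_gap: 0.0228
gripper_force: 58.7
time: 27.62
eef_pos: [0.5042, 0.2508, 0.0296]
tcp_rot: [180.0, 0.0, -180.0]
wrist_force: [-0.8, -0.4, 5.3]
finger_gap: 0.0234
gripper_force: 58.7
at [0.5042 0.2508 0.0296] [ 1.7996e+02  5.0000e-02 -1.7996e+02] shift cm [ -3.11 -51.17 -17.07] twist 0.0
```

```bash
python3 -m pendant '[[1,0,0,-1.5,0],[1,0,0,-5,0],[1,0,0,-10,0],[1,0,0,-15,0],[1,0,0,-17,0]]'
python3 -m pendant '[[1,-0.3,-5,0,0],[1,-0.6,-11,0,0],[1,-1,-17,0,0],[1,-1.4,-23,0,0],[1,-1.8,-29,0,0],[1,-2.2,-35,0,0],[1,-2.6,-41,0,0],[1,-2.9,-46,0,0],[1,-3,-49,0,0],[1,-3,-51.1,0,0],[1,-3,-51.1,0,0],[1,-3,-51.1,0,0]]'
python3 - <<'E'
from h import *
cap('wrist','w8.png');cap('scene','s8.png');cap('top','t8.png')
to(.534,-.2605,.19,180)
a=np.hstack([cv2.resize(cv2.imread('pics/s8.png')[120:250,140:264],(400,420),interpolation=cv2.INTER_CUBIC),cv2.imread('pics/w8.png')[:,80:480]]);cv2.imwrite('pics/m8.png',a)
E
```

```text
time: 28.25
eef_pos: [0.5047, 0.2511, 0.2031]
tcp_rot: [179.8, 0.2, -180.0]
wrist_force: [0.4, 1.2, -3.1]
finger_gap: 0.0235
gripper_force: 59.4
time: 29.75
eef_pos: [0.5339, -0.2599, 0.1989]
tcp_rot: [180.0, -0.0, -180.0]
wrist_force: [0.3, 0.9, -2.7]
finger_gap: 0.0235
gripper_force: 59.6
at [ 0.5342 -0.2596  0.199 ] [ 1.7999e+02  1.0000e-02 -1.7991e+02] shift cm [ 0.02 -0.09  0.9 ] twist 0.1
```

View pics/m8.png

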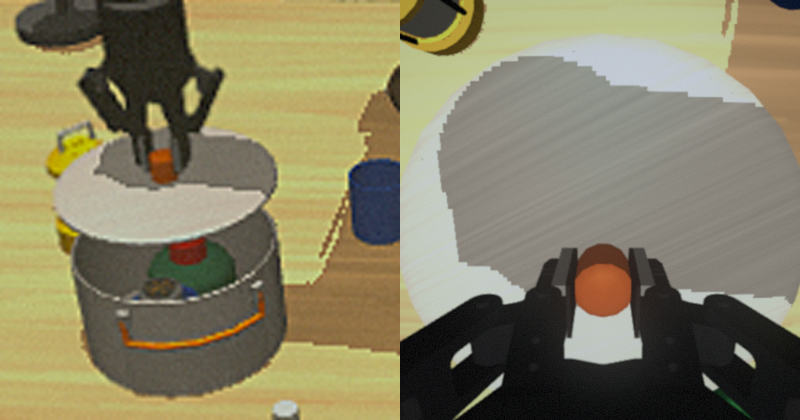

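```bash
python3 - <<'E'
from h import *
c=load('scene'); a=np.linspace(0,2*np.pi,200)
def ext(x,y,z,r):
    p=proj(c,np.c_[x+r*np.cos(a),y+r*np.sin(a),0*a+z]); return p.min(0).round(1),p.max(0).round(1)
s=.31;print('lid obs u',140+54*s,140+277*s,'v',120+128*s,120+243*s)
print('lid model',ext(.534,-.260,.199-.0296+.0115,.105))
print('pot obs u',140+73*s,140+284*s,'vbottom(rim front)',120+306*s); print('pot model',ext(.534,-.2605,.112,.1))
t=load('top');
E
```

```text
lid obs u 156.74 225.87 v 159.68 195.32999999999998
lid model (array([155.5, 157.3]), array([225.2, 193.6]))
pot obs u 162.63 228.04000000000002 vbottom(rim front) 214.86
pot model (array([161.1, 176.4]), array([225.4, 212.2]))
```

```bash
python3 -m pendant '[[1,-0.1,0.05,2,0],[1,-0.1,0.05,4,0],[1,-0.1,0.05,5,0],[1,-0.1,0.05,5.5,0],[1,-0.1,0.05,5.7,0],[1,-0.1,0.05,5.8,0],[1,-0.1,0.05,5.9,0],[1,-0.1,0.05,6,0],[1,-0.1,0.05,6,0],[1,-0.1,0.05,6,0]]'
python3 -m pendant '[[1,0,0,0.1,0],[1,0,0,0.2,0],[1,0,0,0.3,0],[1,0,0,0.3,0],[1,0,0,0.3,0]]'
```

```text
time: 31.15
eef_pos: [0.5351, -0.26, 0.1389]
tcp_rot: [-180.0, 0.0, -180.0]
wrist_force: [-0.0, 0.2, -2.7]
finger_gap: 0.0234
gripper_force: 59.6
time: 31.78
eef_pos: [0.5351, -0.26, 0.1358]
tcp_rot: [180.0, 0.0, -180.0]
wrist_force: [0.3, 0.2, -1.8]
finger_gap: 0.023
gripper_force: 59.6
```

Plug is in the mouth with no contact. I'll lower it the last 2 mm.

```bash
python3 -m pendant '[[1,0,0,0.1,0],[1,0,0,0.1,0],[1,0,0,0.1,0]]'; python3 -m pendant '[[1,0,0,0.1,0],[1,0,0,0.1,0],[1,0,0,0.1,0]]';  python3 -m pendant '[[1,0,0,0.05,0],[1,0,0,0.05,0],[1,0,0,0.05,0]]'
```

```text
time: 32.15
eef_pos: [0.5351, -0.26, 0.1348]
tcp_rot: [180.0, 0.0, -180.0]
wrist_force: [-0.1, -0.3, -2.5]
finger_gap: 0.0236
gripper_force: 59.6
time: 32.52
eef_pos: [0.5351, -0.26, 0.1338]
tcp_rot: [-180.0, 0.0, -180.0]
wrist_force: [1.0, 0.1, -2.7]
finger_gap: 0.0234
gripper_force: 59.6
time: 32.9
eef_pos: [0.5352, -0.26, 0.1337]
tcp_rot: [-180.0, 0.0, -180.0]
wrist_force: [-2.1, 1.4, 3.4]
finger_gap: 0.0236
gripper_force: 60.1
```

Seated at the expected height (0.1337, against 0.1336 computed). I'll release and back off.

```bash
python3 -m pendant '[[0.6,0,0,0,0],[0.3,0,0,0,0],[-0.3,0,0,0,0],[-1,0,0,0,0],[-1,0,0,0,0],[-1,0,0,0,0],[-1,0,0,-1,0],[-1,0,0,-4,0],[-1,0,0,-9,0],[-1,0,0,-12,0],[-1,0,0,-12,0]]'
python3 -m pendant '[[-1,0,20,0,0],[-1,0,20,0,0],[-1,0,20,0,0],[-1,0,20,0,0],[-1,0,20,0,0],[-1,0,20,0,0],[-1,0,20,0,0]]'
python3 - <<'E'
from h import *
cap('scene','s9.png');cap('top','t9.png')
a=np.hstack([cv2.resize(cv2.imread('pics/s9.png')[150:280,130:254],(400,420),interpolation=cv2.INTER_CUBIC),cv2.resize(cv2.imread('pics/t9.png')[110:290,300:472],(400,420),interpolation=cv2.INTER_CUBIC)]);cv2.imwrite('pics/m9.png',a)
E
```

```text
time: 34.28
eef_pos: [0.5364, -0.2604, 0.2572]
tcp_rot: [-179.9, 0.3, -180.0]
wrist_force: [-1.1, 0.2, -0.3]
finger_gap: 0.0853
gripper_force: 0.0
time: 35.15
eef_pos: [0.5349, -0.0611, 0.2531]
tcp_rot: [-180.0, -0.0, 179.9]
wrist_force: [0.0, -0.2, -0.1]
finger_gap: 0.0855
gripper_force: 0.0
```

View pics/m9.png

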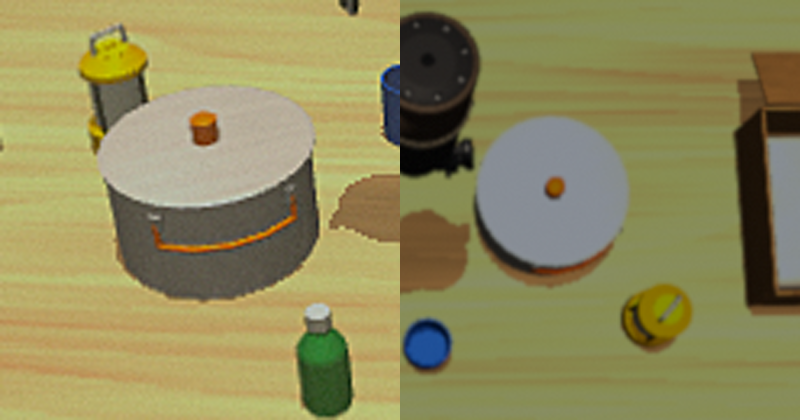

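The lid sits level and fully down on the pot (knob at (204,127) left panel). The pot stands in place, the lantern and soap are undisturbed, and the arm is clear.

```bash
python3 -c "
from bench import arm
print(arm.close_job())"
```

```text
the job is handed in; nothing more can be done
None
```

The job is handed in at about 35 s: canister and cup stand side by side in the pot, the stove stands in the cup, the lid is level and fully down, and the pot, lantern, soap and spoon were left where they stood.

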